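# Set a pour-over stand to its mark and close the cam lever

## Robot

A 6-joint arm with a two-finger parallel gripper is mounted at the origin on a cart in front of the work surface, level with it; the furniture and walls round the work are solid. World frame = base frame: x ahead of the robot, y to its left, z up, the work surface at z = 0. Lengths are in m, angles in rad, forces in N, time in s.
With the tool pointing down it reaches from about 0.275 to 0.825 m from the base axis. Payload 5.2 kg.
Tool frame: the origin (TCP) lies midway between the tips of the shut fingers; the grasp point (between the pads) lies 19 mm behind it; z points along the fingers, y is the line along which they close (so a half turn about z gives the same grasp; the last joint's range is limited). The gripper opens to 93 mm and grips with 3 to 60 N. Pads are 15 mm wide; open, the fingers measure 128 mm over their backs; the gripper's body (75 mm by 188 mm) begins 65 mm behind the grasp point.
Start: joints at [-1.503, 0.259, 1.535, -0, 1.348, -0.203], TCP at [0.147, -0.53, 0.219] pointing down, gripper open.
Joint ranges: [-3.14, 3.14], [-0.91, 2.08], [0.19, 2.58], [-1.22, 4.36], [0.22, 2.71], [-3.12, 3.12]. Speed limits (rad/s): [2.57, 2.57, 3.14, 3.14, 3.14, 3.14].

## Interface

Orientations are given as a unit quaternion [x, y, z, w].
In Python, from bench import observe, vision, order gives the robot as it stands.
- The arm moves only by the tool play_rows, never from a script. Its argument "series" is one flat list of numbers, 6 for each row, row after row: the shift along the tool's x, y, z in cm, then the turn, a rotation vector about the tool's x, y, z in degrees. In form: [dx, dy, dz, rx, ry, rz, dx, dy, dz, rx, ry, rz, ...]. A call has 1 to 10 rows; each row shifts and turns the commanded pose from where the row before left it, along the tool's axes as they then stand; what a row does not reach is not made up. A row lasts 1/8 s, in which the tool goes at most 62.5 mm and 10.7 degrees, less where a joint would pass 70% of its speed; a pose out of reach is approached as far as the arm can. A call is refused whole if a number of a shift passes 6.25 or a number of a turn 10.7, either way. A call with a gripper value outside its range is refused whole. "claw" is the opening, from -1 (shut) to 1 (fully open), set as the call begins (left out, the last holds). The fingers move at their own pace and stop on an object; "squeeze" is the grip in N (left out, the last holds). Time passes only in rows, so rows that do not move let the fingers close. It gives the time, the measured TCP pose, the force, the opening and the grip force at its end, in the units of the state.
- observe(): the state, without advancing time (a new reading comes with each control period).
- vision.capture(name): name is "side" or "top"; returns (picture, depth): 384x512x3 uint8, red, green, blue; 384x512 float32, m along the optical axis (not along the pixel's ray), 0 where there is no reading.
- vision.camera_params(name): a dict with "mtx" (3x3 intrinsics, pixels), "rvec" (rotation vector, rad) and "tvec" (3), from world to camera coordinates, as OpenCV has them. Camera axes: x right, y down, z forward; pixel columns grow to the right and rows downward; lengths in m; the calibration is good to about 2 mm. A picture is of the moment at which its call begins. camera_params takes no time and is no camera call.
- order.finish_job(): hands the job in; it is judged then, once.
The state is a dict: "t": time; "joints": joint angles; "qd": joint speeds; "tau": joint torques, N m; "tcp_pos": TCP position; "tcp_rot": TCP orientation; "wrist_force": force on the tool from outside, world axes, zero at the start; "ft_torque": the same for the moment, N m; "gripper_width": opening from 0.0 (shut) to 1.0 (fully open); "finger_force": force on a finger pad.
Only numpy, scipy, OpenCV 4.12 (cv2) and the standard library are available. Lean on these libraries where they do the work, as an engineer would, in place of code of your own. Each camera call takes 0.05 s, during which the arm holds its last target. There are 200 camera calls.

## Task

Set the steel coffee dripper upright in the ring of the pour-over stand, without dropping it. Then pinch the stand's black handle and its open red cam lever lightly together, raise the sliding collar until its top edge just meets the underside of the orange marker ring on the post, pause there with the lever still open, and then, without letting the collar sag, squeeze the lever fully closed against the handle. Finish while still holding handle and lever squeezed together at that height, with the dripper standing in its ring, and leave the mug, the kitchen timer and the tea caddy where they stand.

Things in the scene. Friction and masses are not known exactly. Their poses are not given: they have to be found in the camera images.
- stand: Pour-over coffee stand, fixed on a wooden board over the hob (board top z = 0.030). Origin on the board under its upright steel post (20 mm thick, 352 mm tall). In its frame handle and lever point to -x, ring arm to -y; foot 18 mm thick, x -50 to 70, y -170 to 40 mm. A fridge corner at x 0.08, y 0.22 blocks shoulders: lean the tool, tips to stand +x, to turn less left.
- carriage (a joint): Height in m of the sliding collar (with ring, handle and lever) above its lowest place, 0 to 0.16; starts at 0. It slides freely on the post, falls by its own weight (0.2 kg) if the lever is open and nobody holds it, and is clamped to the post when the lever is closed.
- collar_top (a point): Centre of the grey collar's top face, on the post's axis (collar 42 mm across, 50 mm tall); 125 mm above the board at the start. Ring top is 40 mm, handle and lever centre line 20 mm below it.
- marker: Orange marker ring, 27 mm across and 6 mm tall, fixed on the post at a height that differs from run to run. Origin: centre of its underside. The collar's top belongs level with this point.
- ring_seat (a point): Centre of the steel ring's top face, 120 mm from the post's axis in the stand's -y direction. Hole 60 mm wide, ring 90 mm across and 8 mm thick; it holds the dripper by its flange. Axes as the stand's. Top face 85 mm above the board at the start. Mind the post with a hand wider than 200 mm.
- dripper: Steel one-cup dripper, 0.10 to 0.16 kg, standing on the board. Origin: centre of its underside; z is up its axis. Tapered spout 42 to 48 mm wide from z 0 to 28 mm, flange 80 mm wide at z 28 to 32 mm, round cup 62 mm wide at z 32 to 85 mm (grip it across there). Seated in the ring, its origin lies 28 mm below the ring's top face.
- handle (a point): Black fixed grip of the collar, a bar 26 mm tall and 21 mm thick, ends 91 mm from the post's axis. The point lies on its outer (stand -y) face, 75 mm from the post, mid height: where one finger goes (the other on lever_bar). Axes as the stand's. It starts 105 mm above the board and moves only up and down.
- cam_lever (a joint): Red cam lever, rad: 0 fully closed, beside the handle; starts 0.37 to 0.45 open, away to stand +y. Upright hinge 17.5 mm from the post in -x, 21.2 mm in +y. Stiff: at the grip point it yields only above about 11 N, and takes about 18 N to close fully; a pinch of 5 to 9 N lifts collar and lever without closing it. It stays where left. Below 0.3 the cam begins to clamp.
- lever_bar: Finger bar of the red lever, 10 mm thick, 26 mm tall. Origin: on its outer face, 57.5 mm from the hinge, same height as the handle's; its y axis is the outward normal. Over handle and lever at the grip it measures 34 mm closed, up to 65 mm open. As only the lever moves, a centred hand follows the closing by half, up to 14 mm toward the handle's side (stand -y).
- mug: Cream mug, 84 mm wide, 106 mm tall, loose bystander. Origin under its middle.
- kitchen_timer: White and green wind-up kitchen timer, 60 mm wide, 50 mm tall, loose bystander on the board. Origin under its middle.
- tea_caddy: White tea caddy with a wooden lid, 106 x 102 x 152 mm, loose bystander. Origin under its middle.

How it is judged:
On the way, in this order (a step that is already met when the one before it is completed fails the run):
1. the dripper stands seated in the ring, let go and at rest, the collar still down and the lever open (horizontal distance between dripper and ring_seat below 0.008 m and z of dripper in the frame of ring_seat between -0.033 and -0.023 m and angle between dripper's own z axis and vertical below 0.1 rad and linear speed of dripper below 0.02 m/s and contact force between the fingers and dripper below 0.1 N and value of joint carriage below 0.02 m and value of joint cam_lever above 0.2 rad), for 0.2 s.
2. the collar is held at the marker, within 6 mm, by a pinch on handle and lever with the lever still open (more than 0.2 rad) (z of collar_top in the frame of marker between -0.006 and 0.006 m and horizontal distance between dripper and ring_seat below 0.008 m and z of dripper in the frame of ring_seat between -0.033 and -0.023 m and angle between dripper's own z axis and vertical below 0.1 rad and value of joint cam_lever above 0.2 rad and contact force between the fingers and carriage_c14 above 0.5 N and contact force between the fingers and lever_bar above 0.5 N), for 0.2 s.
At the end, for the whole second after the job is handed in: Lever under 0.05 rad, collar top within 6 mm of the marker's underside and still, fingers pressing handle and lever with over 3 N each, dripper seated (8 mm sideways, 5 mm in height, 0.1 rad), untouched and at rest, mug, timer and caddy within 20 mm of where they stood (value of joint cam_lever below 0.05 rad and z of collar_top in the frame of marker between -0.006 and 0.006 m and contact force between the fingers and carriage_c14 above 3 N and contact force between the fingers and lever_bar above 3 N and velocity of joint carriage between -0.01 and 0.01 m/s and horizontal distance between dripper and ring_seat below 0.008 m and z of dripper in the frame of ring_seat between -0.033 and -0.023 m and angle between dripper's own z axis and vertical below 0.1 rad and linear speed of dripper below 0.02 m/s and contact force between the arm and dripper below 0.1 N and distance of each of mug, kitchen_timer, tea_caddy from where it was at the start of the episode below 0.02 m); the arm keeps its last pose, push and grip.
It fails at once if the dripper is dropped or thrown: faster than 0.5 m/s with no finger on it (linear speed of dripper above 0.5 m/s and contact force between the fingers and dripper below 0.05 N).
It fails at once if the dripper is tipped over (angle between dripper's own z axis and vertical above 0.6 rad).
It fails at once if mug, kitchen timer or tea caddy pushed more than 20 mm (distance of any of mug, kitchen_timer, tea_caddy from where it was at the start of the episode above 0.02 m).
It also fails if it takes over 53 s, if anything falls off the work surface, if the arm or the gripper's body presses on something with over 40 N, if the wrist force passes 120 N, or if a joint passes its speed limit or range.

## Working session

There is one attempt and no reset: what is moved stays moved. The work goes in short steps, Python scripts to look and compute and a tool call to move; the robot and the scene stay as the last step left them, time stands still between calls to the robot, and variables do not carry over. Pictures are saved under pics/ and viewed, at most 10 in all, crops included, and the job is handed in when it is done.

Besides the shell and the picture viewer there is one more tool, called after ">>>" in YAML: its name, and indented under it one key for each argument. play_rows: Moves the arm, as the interface text tells. Its arguments: {"type":"object","properties":{"series":{"type":"array","items":{"type":"number"}},"claw":{"type":"number"},"squeeze":{"type":"number"}},"required":["series"]}

```bash
mkdir -p pics; cat > h.py <<'E'
import numpy as np, cv2
from bench import observe, vision, order
from scipy.spatial.transform import Rotation as R
def cloud(name):
    im,d=vision.capture(name); p=vision.camera_params(name)
    K=np.array(p["mtx"]);Rm=cv2.Rodrigues(np.array(p["rvec"],float))[0];t=np.array(p["tvec"],float).ravel()
    v,u=np.mgrid[:d.shape[0],:d.shape[1]]
    c=np.stack([(u-K[0,2])/K[0,0]*d,(v-K[1,2])/K[1,1]*d,d],-1)
    w=(c-t)@Rm
    w[d==0]=np.nan
    return im,w
E
python3 - <<'E'
from h import *
ims=[]
for n in("side","top"):
    im,w=cloud(n); np.savez(n+".npz",im=im,w=w); cv2.imwrite(f"pics/{n}0.png",im[...,::-1])
    p=vision.camera_params(n);Rm=cv2.Rodrigues(np.array(p["rvec"],float))[0];print(n,-Rm.T@np.array(p["tvec"]).ravel(),Rm[2])
print(observe())
E
```

```text
side [ 0.57679411 -0.86921643  0.78890798] [ 0.02310002  0.77975574 -0.62565755]
top [ 0.42340923 -0.13235954  1.18989874] [ 0.18245318  0.0109472  -0.9831536 ]
{'t': 0.1, 'joints': array([-1.50279379e+00,  2.59272124e-01,  1.53590177e+00,  2.19939600e-06,
        1.34800064e+00, -2.02786961e-01]), 'qd': array([ 0.00107446, -0.00022612, -0.00256389, -0.00052017,  0.00110824,
        0.00014657]), 'tau': array([ 1.47717783e-03, -4.38211119e+01, -2.84642351e+01,  7.21247750e-02,
        3.64591344e-02, -5.56369764e-05]), 'tcp_pos': array([ 0.14711933, -0.52948399,  0.2179286 ]), 'tcp_rot': array([ 9.90847848e-01,  1.34981171e-01,  5.43326752e-05, -7.89071250e-04]), 'wrist_force': array([0.73163338, 1.39237805, 0.18454088]), 'ft_torque': array([-0.0479295 ,  0.01279719, -0.02933471]), 'finger_force': 0.0, 'gripper_width': 1.0019015444441302}
```

View pics/side0.png

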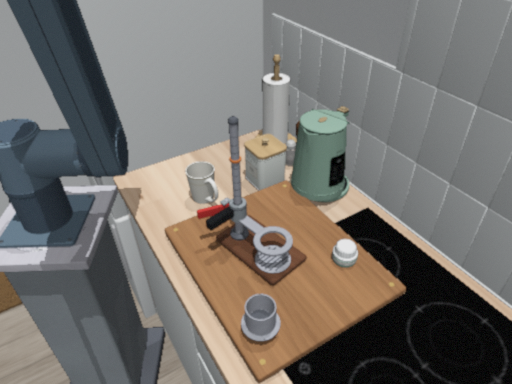

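View pics/top0.png

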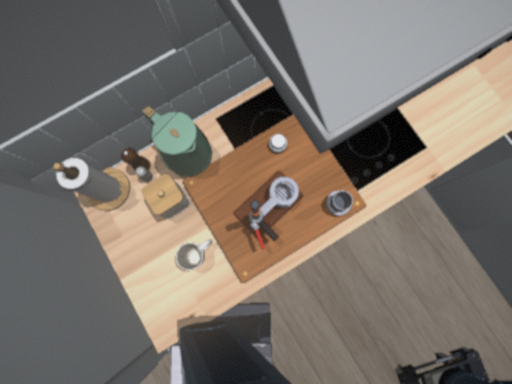

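The side view shows the post at about (235,180) with the marker at (235,160), the ring at (273,245), the red lever and black handle near (215,213), the dripper at (261,318), the timer at (345,252), the mug at (200,183) and the caddy at (265,160). In the top view the ring is at (284,191), the post at about (254,207) and the dripper at (340,202).

```bash
cat > m.py <<'E'
from h import *
from scipy.optimize import least_squares
S=np.load("side.npz");T=np.load("top.npz")
def pts(D,box):
    u0,v0,u1,v1=box; return D["w"][v0:v1,u0:u1].reshape(-1,3),D["im"][v0:v1,u0:u1].reshape(-1,3).astype(int)
def circ(p,r=None):
    f=lambda q:np.hypot(p[:,0]-q[0],p[:,1]-q[1])-(r if r else q[2])
    c=p[:,:2].mean(0); s=least_squares(f,[*c,r or .04],loss="soft_l1",f_scale=.002); return s.x.round(4),len(p),round(float(np.sqrt(np.mean(s.fun**2))),4)
def sl(p,a,b): return p[(p[:,2]>a)&(p[:,2]<b)]
w,_=pts(T,(310,215,330,240)); print("board",np.nanmedian(w,0)); w,_=pts(S,(330,290,350,300)); print("board",np.nanmedian(w,0))
for nm,D,b in(("S",S,(235,285,290,345)),("T",T,(320,182,362,222))):
    w,_=pts(D,b); print(nm,"drip cup r31",circ(sl(w,.07,.125),.031),"top z",np.nanpercentile(w[:,2],99))
for nm,D,b in(("S",S,(250,222,296,262)),("T",T,(264,172,302,210))):
    w,_=pts(D,b); q=sl(w,.108,.122); print(nm,"ring",circ(q),np.median(q[:,2]),np.nanmedian(q,0), (q.min(0)+q.max(0))/2)
w,c=pts(S,(222,115,250,200)); 
print("post",[circ(sl(w,a,a+.06),.010) for a in(.18,.22,.3)],np.nanmax(w[:,2]))
o=(c[:,0]>c[:,2]+50)&(c[:,0]>110); q=w[o]; print("marker",len(q),np.nanmedian(q,0),q[:,2])
for nm,D,b in(("S",S,(190,195,236,230)),("T",T,(240,210,285,255))):
    w,c=pts(D,b); q=w[(c[:,0]>110)&(c[:,1]<50)&(c[:,2]<60)]; print(nm,"red",len(q),np.nanmedian(q,0),np.nanmin(q,0),np.nanmax(q,0))
    if nm=="T":
        qq=q[:,:2]-q[:,:2].mean(0);d=np.linalg.svd(qq)[2][0]; print("dir",d)
    k=(c.max(1)<50)&(w[:,2]>.1);q=w[k];print(nm,"blk",len(q),np.nanmedian(q,0),np.nanmin(q,0),np.nanmax(q,0))
for nm,D,b in(("mug",T,(172,238,214,272)),("timer",T,(266,130,292,154)),("caddy",T,(140,172,190,220))):
    w,_=pts(D,b); q=w[w[:,2]>.045]; print(nm,np.nanmedian(q,0),q.min(0),q.max(0))
E
python3 m.py
```

```text
board [ 0.51255278 -0.33423153  0.02988026]
board [ 0.76744496 -0.30762782  0.02923626]
S drip cup r31 (array([ 0.5877, -0.394 ,  0.031 ]), 863, 0.0019) top z 0.1147393547068783
T drip cup r31 (array([ 0.5879, -0.3925,  0.031 ]), 228, 0.0052) top z 0.1173767788980884
S ring (array([ 0.6203, -0.2141,  0.0399]), 679, 0.0097) 0.11362898563096084 [ 0.61278179 -0.20754906  0.11362899] [ 0.61835592 -0.20471734  0.11257117]
T ring (array([ 0.6198, -0.2116,  0.0401]), 464, 0.0113) 0.11554704704265216 [ 0.60663976 -0.19860057  0.11554705] [ 0.61630881 -0.20520608  0.11469583]
post [(array([ 0.5423, -0.1239,  0.01  ]), 176, 0.0011), (array([ 0.5425, -0.1244,  0.01  ]), 191, 0.0014), (array([ 0.5424, -0.124 ,  0.01  ]), 233, 0.0011)] 0.3823507749416713
marker 125 [0.55681585 0.04852177 0.13139328] [-4.03626397e-03 -3.41133740e-03  1.32102152e-01 -6.01752595e-03
  1.31398452e-01  1.30682246e-01  1.31179368e-01  1.33851720e-01
  1.22481589e-03  1.32874840e-01  1.29627680e-01  1.29352397e-01
  1.32150423e-01  1.33106162e-01 -1.24252783e-03  1.31711800e-01
  1.31582037e-01  1.30899034e-01  1.326739
[... 1608 characters left out ...]
865e-02  2.68183661e-02  2.93431490e-02
  2.70635501e-02  3.13771170e-02  2.99564929e-02  2.85265070e-02
  2.88560704e-02]
S red 135 [ 0.47547842 -0.13879843  0.13785693] [ 0.44786997 -0.14805043  0.12658838] [ 0.51925974 -0.12513754  0.14882239]
S blk 293 [ 0.50074011 -0.16626584  0.14453083] [ 0.47092706 -0.18980141  0.12752761] [ 0.53095239 -0.13013085  0.14953036]
  return np.nanmean(a, axis, out=out, keepdims=keepdims)
Traceback (most recent call last):
  File "m.py", line 19, in <module>
    w,c=pts(D,b); q=w[(c[:,0]>110)&(c[:,1]<50)&(c[:,2]<60)]; print(nm,"red",len(q),np.nanmedian(q,0),np.nanmin(q,0),np.nanmax(q,0))
                                                                                                     ~~~~~~~~~^^^^^
ValueError: zero-size array to reduction operation fmin which has no identity
```

```bash
cat > m2.py <<'E'
exec(open("m.py").read().split('w,_=pts(T,(310')[0])
P=np.array([.5424,-.124])
best=[]
for nm,D,b in(("S",S,(245,218,300,266)),("T",T,(262,170,304,212))):
    w,_=pts(D,b); q=sl(w,.109,.121)[:,:2]
    r=[]
    for cx in np.arange(.600,.635,.001):
        for cy in np.arange(-.23,-.19,.001):
            d=np.hypot(q[:,0]-cx,q[:,1]-cy); r.append((np.sum((d>.029)&(d<.046))-2*np.sum(d<.028)-np.sum((d>.047)&(d<.06)),cx,cy))
    r=np.array(r);k=r[r[:,0]>=r[:,0].max()-3,1:].mean(0); v=k-P; print(nm,"ring",k,"dist",np.hypot(*v),"psi",np.degrees(np.arctan2(v[0],-v[1])),len(q),r[:,0].max())
for nm,D,b in(("S",S,(190,195,236,232)),("T",T,(235,205,290,258))):
    w,c=pts(D,b); k=(w[:,2]>.11)&(w[:,2]<.17)
    red=k&(c[:,0]>90)&(c[:,0]>2*c[:,1]); blk=k&(c.max(1)<55)
    for n,m in(("red",red),("blk",blk)):
        q=w[m]
        if len(q)<5: continue
        psi=np.radians(41.5); l=(q[:,:2]-P)@np.array([[np.cos(psi),-np.sin(psi)],[np.sin(psi),np.cos(psi)]])
        print(nm,n,len(q),"stand xy pct",np.percentile(l,[2,50,98],axis=0).round(4).tolist(),"z",np.percentile(q[:,2],[2,50,98]).round(3))
        t=q[:,2]>np.percentile(q[:,2],60); ll=l[t]; 
        print("   top dir",np.degrees(np.arctan(np.polyfit(ll[:,0],ll[:,1],1)[0])), ll.mean(0))
for nm,b in(("mug",(172,238,214,272)),("timer",(266,130,292,154)),("caddy",(140,172,190,220))):
    w,_=pts(T,b); q=w[w[:,2]>.045]; print(nm,np.nanmedian(q,0),q.min(0),q.max(0))
w,_=pts(S,(0,90,140,200)); q=w[(w[:,2]>.05)&(w[:,1]<.5)&(w[:,1]>-.5)]
for a in np.arange(.05,.6,.05):
    z=sl(q,a,a+.05); 
    if len(z): print("arm z",a.round(2),np.percentile(z,[1,99],axis=0).round(3)[:,:2].tolist(),len(z))
E
python3 m2.py
```

```text
S ring [ 0.6225 -0.214 ] dist 0.12048240535447492 psi 41.669082619549975 723 507.0
T ring [ 0.6228 -0.2144] dist 0.12098065961136105 psi 41.64927129101096 484 330.0
S red 219 stand xy pct [[-0.0853, 0.0136], [-0.0578, 0.0333], [-0.0221, 0.0464]] z [0.127 0.141 0.149]
   top dir -26.511757851737876 [-0.05144095  0.03198059]
S blk 301 stand xy pct [[-0.0907, -0.0102], [-0.0587, -0.006], [-0.0232, 0.0082]] z [0.129 0.144 0.149]
   top dir 1.9886709285173672 [-5.76176727e-02 -9.21252863e-05]
T red 63 stand xy pct [[-0.0835, 0.0248], [-0.0586, 0.0368], [-0.0359, 0.0483]] z [0.143 0.148 0.152]
   top dir -21.94961821936177 [-0.05728964  0.03625141]
mug [0.43954138 0.092532   0.09320732] [0.39000815 0.0156544  0.04516884] [0.48029759 0.12037381 0.11135668]
timer [ 0.79050769 -0.20427901  0.07704107] [ 0.76794709 -0.23317243  0.04547316] [ 0.82044067 -0.175814    0.08563864]
caddy [0.61663528 0.15524052 0.13221354] [0.55610768 0.08907478 0.04519472] [0.70968212 0.25434865 0.15722906]
arm z 0.05 [[0.061, -0.024], [0.214, 0.291]] 242
arm z 0.1 [[-0.043, -0.069], [0.22, 0.294]] 784
arm z 0.15 [[-0.039, -0.067], [0.254, 0.297]] 1572
arm z 0.2 [[-0.016, -0.066], [0.255, 0.301]] 2682
arm z 0.25 [[-0.024, -0.074], [0.255, 0.279]] 3297
arm z 0.3 [[0.189, -0.088], [0.256, 0.048]] 887
arm z 0.35 [[0.189, -0.1], [0.257, 0.034]] 987
arm z 0.4 [[0.189, -0.111], [0.257, -0.043]] 735
```

```bash
python3 -c "
import cv2
a=cv2.imread('pics/side0.png')[195:270,185:305];b=cv2.imread('pics/top0.png')[165:255,230:310]
a=cv2.resize(a,(480,300),interpolation=2);b=cv2.resize(b,(267,300),interpolation=2)
cv2.imwrite('pics/z.png',cv2.hconcat([a,b]))"
```

```text
(no output)
```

View pics/z.png

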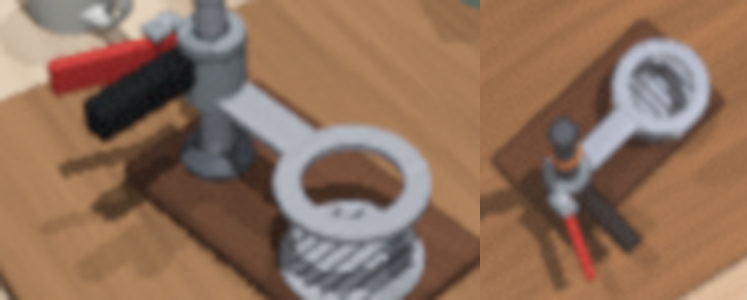

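The crop shows the ring centred at (355,180) in the side zoom and the lever open at about 22–26°. The measured stand is consistent: ring-to-post distance is 0.120 m and yaw is about 41.6°. I'll lean the tool 30° with its closing axis along stand y, so the shoulder clears the fridge.

```bash
cat > plan.py <<'E'
import sys
from h import *
psi=np.radians(41.65);SX=np.array([np.cos(psi),np.sin(psi),0]);SY=np.array([-np.sin(psi),np.cos(psi),0]);P=np.array([.5424,-.124,0])
def rot(lean):
    a=np.radians(lean);z=np.sin(a)*SX+np.array([0,0,-np.cos(a)]);y=-SY;return R.from_matrix(np.stack([np.cross(y,z),y,z],1))
def tcp(g,lean): return np.array(g)+.019*rot(lean).as_matrix()[:,2]
def plan(pos,lean,n):
    s=observe();p=s["tcp_pos"];q=R.from_quat(s["tcp_rot"]);T=rot(lean)
    step=(q.inv()*T).as_rotvec()/n; d=(np.array(pos)-p)/n
    rows=[]
    for i in range(n):
        rr=(q*R.from_rotvec(step*i)); rows.append([*np.round(rr.inv().apply(d)*100,2),*np.round(np.degrees(step),1)])
    for r in rows: print(*[float(x) for x in r],sep=", ",end=",\n")
    print("p",p.round(4),"q",q.as_quat().round(3),"to",np.round(pos,4),"j",s["joints"].round(3))
E
python3 - <<'E'
from plan import *
g=[.588,-.3935,.092]; t=tcp(g,30); print(t); plan(t+[0,0,.10],30,16)
E
```

```text
[ 0.59509857 -0.3871865   0.07554552]
2.94, -0.11, 0.27, 0.4, 1.8, -1.6,
2.93, -0.02, 0.36, 0.4, 1.8, -1.6,
2.91, 0.06, 0.45, 0.4, 1.8, -1.6,
2.89, 0.15, 0.55, 0.4, 1.8, -1.6,
2.87, 0.23, 0.64, 0.4, 1.8, -1.6,
2.84, 0.31, 0.73, 0.4, 1.8, -1.6,
2.81, 0.4, 0.82, 0.4, 1.8, -1.6,
2.77, 0.48, 0.9, 0.4, 1.8, -1.6,
2.72, 0.57, 0.99, 0.4, 1.8, -1.6,
2.67, 0.65, 1.07, 0.4, 1.8, -1.6,
2.62, 0.73, 1.15, 0.4, 1.8, -1.6,
2.56, 0.81, 1.23, 0.4, 1.8, -1.6,
2.49, 0.89, 1.3, 0.4, 1.8, -1.6,
2.42, 0.97, 1.37, 0.4, 1.8, -1.6,
2.35, 1.05, 1.44, 0.4, 1.8, -1.6,
2.27, 1.12, 1.51, 0.4, 1.8, -1.6,
p [ 0.1471 -0.5295  0.2179] q [ 0.991  0.135  0.    -0.001] to [ 0.5951 -0.3872  0.1755] j [-1.503  0.259  1.536  0.     1.348 -0.203]
```

>>> play_rows:
  series: [2.9, -0.1, 0.3, 0.4, 1.8, -1.6, 2.9, 0, 0.4, 0.4, 1.8, -1.6, 2.9, 0.1, 0.5, 0.4, 1.8, -1.6, 2.9, 0.1, 0.5, 0.4, 1.8, -1.6, 2.9, 0.2, 0.6, 0.4, 1.8, -1.6, 2.8, 0.3, 0.7, 0.4, 1.8, -1.6, 2.8, 0.4, 0.8, 0.4, 1.8, -1.6, 2.8, 0.5, 0.9, 0.4, 1.8, -1.6]
  claw: 1
  squeeze: 15

```text
t: 1.1
tcp_pos: [0.3722, -0.4585, 0.1967]
tcp_rot: [0.961, 0.244, 0.121, -0.045]
wrist_force: [0.5, -0.3, 0.9]
gripper_width: 1.002
finger_force: 0.0
```

```bash
python3 - <<'E'
from plan import *
g=[.588,-.3935,.092]; t=tcp(g,30); plan(t+[0,0,.10],30,8)
E
```

```text
2.71, 0.56, 0.97, 0.4, 1.9, -1.6,
2.66, 0.64, 1.06, 0.4, 1.9, -1.6,
2.61, 0.73, 1.14, 0.4, 1.9, -1.6,
2.55, 0.81, 1.22, 0.4, 1.9, -1.6,
2.48, 0.88, 1.29, 0.4, 1.9, -1.6,
2.42, 0.96, 1.37, 0.4, 1.9, -1.6,
2.34, 1.04, 1.44, 0.4, 1.9, -1.6,
2.26, 1.11, 1.5, 0.4, 1.9, -1.6,
p [ 0.3722 -0.4585  0.1967] q [ 0.961  0.244  0.121 -0.045] to [ 0.5951 -0.3872  0.1755] j [-1.237  0.355  1.486  0.254  1.378 -0.222]
```

>>> play_rows:
  series: [2.7, 0.6, 1.0, 0.4, 1.9, -1.6, 2.7, 0.6, 1.1, 0.4, 1.9, -1.6, 2.6, 0.7, 1.1, 0.4, 1.9, -1.6, 2.6, 0.8, 1.2, 0.4, 1.9, -1.6, 2.5, 0.9, 1.3, 0.4, 1.9, -1.6, 2.4, 1.0, 1.4, 0.4, 1.9, -1.6, 2.3, 1.0, 1.4, 0.4, 1.9, -1.6, 2.3, 1.1, 1.5, 0.4, 1.9, -1.6, 0, 0, 0, 0, 0, 0]

```text
t: 2.22
tcp_pos: [0.5952, -0.3863, 0.1747]
tcp_rot: [0.902, 0.345, 0.244, -0.09]
wrist_force: [-0.6, 0.3, -0.1]
gripper_width: 1.003
finger_force: 0.0
```

```bash
python3 - <<'E'
from plan import *
g=[.588,-.3935,.092]; t=tcp(g,30); plan(t,30,5)
E
```

```text
-1.01, 0.0, 1.71, 0.0, -0.0, 0.0,
-1.01, 0.0, 1.71, 0.0, -0.0, 0.0,
-1.01, 0.01, 1.71, 0.0, -0.0, 0.0,
-1.0, 0.01, 1.71, 0.0, -0.0, 0.0,
-1.0, 0.01, 1.71, 0.0, -0.0, 0.0,
p [ 0.5952 -0.3863  0.1747] q [ 0.902  0.345  0.244 -0.09 ] to [ 0.5951 -0.3872  0.0755] j [-1.001  0.561  1.307  0.529  1.388 -0.289]
```

>>> play_rows:
  series: [-1.0, 0, 1.7, 0, 0, 0, -1.0, 0, 1.7, 0, 0, 0, -1.0, 0, 1.7, 0, 0, 0, -1.0, 0, 1.7, 0, 0, 0, -1.0, 0, 1.7, 0, 0, 0, 0, 0, 0, 0, 0, 0]

```text
t: 2.98
tcp_pos: [0.5927, -0.3874, 0.0747]
tcp_rot: [0.903, 0.343, 0.243, -0.091]
wrist_force: [-0.1, -0.4, 0.2]
gripper_width: 0.999
finger_force: 0.0
```

>>> play_rows:
  series: [0, 0, 0, 0, 0, 0, 0, 0, 0, 0, 0, 0, 0, 0, 0, 0, 0, 0, 0, 0, 0, 0, 0, 0, 0, 0, 0, 0, 0, 0]
  claw: -1
  squeeze: 15

```text
t: 3.6
tcp_pos: [0.5937, -0.3884, 0.0778]
tcp_rot: [0.902, 0.344, 0.244, -0.089]
wrist_force: [-0.9, 1.2, 3.1]
gripper_width: 0.672
finger_force: 14.8
```

```bash
cat > drip.py <<'E'
from plan import *
from scipy.optimize import least_squares
def drip():
    s=observe(); im,w=cloud("side"); g=s["tcp_pos"]-.019*R.from_quat(s["tcp_rot"]).as_matrix()[:,2]
    return s,im,w,g
if __name__=="__main__":
    s,im,w,g=drip();print(s["tcp_pos"].round(4),"grasp",g.round(4),s["gripper_width"]*93,s["finger_force"],s["wrist_force"].round(2))
E
python3 drip.py
```

```text
[ 0.5937 -0.3884  0.0778] grasp [ 0.5865 -0.3947  0.0943] 62.47974438591558 14.762128319925978 [-0.91  1.16  3.13]
```

>>> play_rows:
  series: [0.5, 0, -0.9, 0, 0, 0, 1.0, 0, -1.7, 0, 0, 0, 1.0, 0, -1.7, 0, 0, 0, 1.0, 0, -1.7, 0, 0, 0, 1.0, 0, -1.7, 0, 0, 0, 1.0, 0, -1.7, 0, 0, 0, 0.5, 0, -0.9, 0, 0, 0, 0, 0, 0, 0, 0, 0]

```text
t: 4.65
tcp_pos: [0.5935, -0.388, 0.1973]
tcp_rot: [0.903, 0.344, 0.244, -0.088]
wrist_force: [-0.7, 0.1, -1.0]
gripper_width: 0.676
finger_force: 14.8
```

```bash
cat >> drip.py <<'E'
    np.savez("d.npz",im=im,w=w)
    q=w.reshape(-1,3);q=q[np.isfinite(q[:,0])]
    q=q[(np.hypot(q[:,0]-g[0],q[:,1]-g[1])<.05)&(abs(q[:,2]-g[2])<.08)]
    # flange: radially outer points in front of camera
    zb=g[2]-.062
    for a,b in((0,.026),(.036,.055)):
        c=q[(q[:,2]>zb+a)&(q[:,2]<zb+b)]; print("band",a,b,len(c),c.mean(0).round(4) if len(c) else "")
        if len(c)>20:
            f=lambda k,r:np.hypot(c[:,0]-k[0]-k[2]*(c[:,2]-g[2]),c[:,1]-k[1]-k[3]*(c[:,2]-g[2]))-r
            r=.031 if a>.03 else .0225
            s1=least_squares(lambda k:f([k[0],k[1],0,0],r),g[:2],loss="soft_l1",f_scale=.002); print(" centre",s1.x.round(4),np.abs(s1.fun).mean().round(4))
    h=np.histogram(q[:,2],bins=np.arange(zb-.02,zb+.1,.004));print([(round(float(e),3),int(n)) for n,e in zip(*h)])
    cv2.imwrite("pics/d%d.png"%int(s["t"]*100),cv2.resize(im[150:360,150:400,::-1],None,fx=2.5,fy=2.5,interpolation=2))
E
python3 drip.py; ls pics
```

```text
[ 0.5935 -0.388   0.1973] grasp [ 0.5863 -0.3942  0.2138] 62.85567130422851 14.759230080453563 [-0.75  0.06 -1.  ]
band 0 0.026 1 [ 0.5685 -0.427   0.1773]
band 0.036 0.055 34 [ 0.5713 -0.3724  0.2009]
 centre [ 0.5916 -0.3951] 0.0005
[(0.132, 0), (0.136, 0), (0.14, 0), (0.144, 0), (0.148, 0), (0.152, 0), (0.156, 0), (0.16, 0), (0.164, 0), (0.168, 0), (0.172, 0), (0.176, 17), (0.18, 38), (0.184, 0), (0.188, 1), (0.192, 4), (0.196, 9), (0.2, 8), (0.204, 15), (0.208, 19), (0.212, 16), (0.216, 16), (0.22, 20), (0.224, 16), (0.228, 10), (0.232, 19), (0.236, 0), (0.24, 0), (0.244, 0)]
d465.png
side0.png
top0.png
z.png
```

View pics/d465.png

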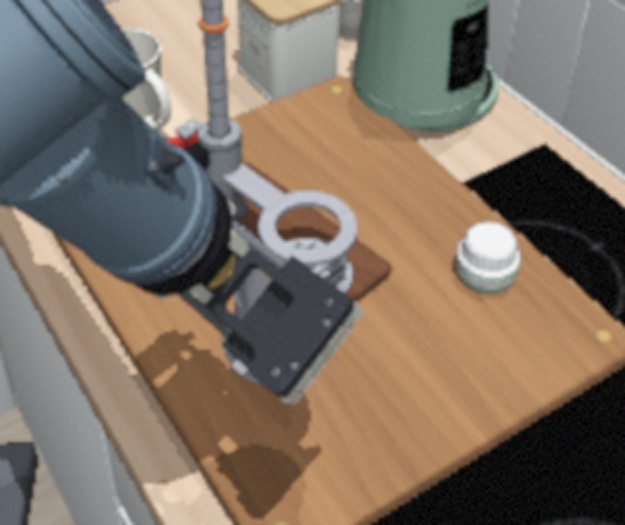

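The finger plate at (290,330) hides the dripper. A bit of its flange shows at (235,360), at the height I expect. The ring ahead is clear, so I'm carrying it across.

```bash
python3 - <<'E'
from plan import *
plan(tcp([.6207,-.215,.2138],30),30,8)
E
```

```text
1.58, -1.39, 0.89, 0.0, -0.0, 0.0,
1.58, -1.39, 0.89, 0.0, -0.0, 0.0,
1.58, -1.38, 0.89, 0.0, -0.0, 0.0,
1.58, -1.38, 0.89, 0.0, -0.0, 0.0,
1.58, -1.38, 0.89, 0.0, -0.0, 0.0,
1.58, -1.38, 0.89, 0.0, -0.0, 0.0,
1.58, -1.38, 0.89, 0.0, -0.0, 0.0,
1.57, -1.38, 0.89, 0.0, -0.0, 0.0,
p [ 0.5932 -0.3876  0.1963] q [ 0.903  0.344  0.243 -0.089] to [ 0.6278 -0.2087  0.1973] j [-1.004  0.542  1.284  0.524  1.424 -0.268]
```

>>> play_rows:
  series: [0.8, -0.7, 0.45, 0, 0, 0, 1.6, -1.4, 0.9, 0, 0, 0, 1.6, -1.4, 0.9, 0, 0, 0, 1.6, -1.4, 0.9, 0, 0, 0, 1.6, -1.4, 0.9, 0, 0, 0, 1.6, -1.4, 0.9, 0, 0, 0, 1.6, -1.4, 0.9, 0, 0, 0, 1.6, -1.4, 0.9, 0, 0, 0, 0.8, -0.7, 0.45, 0, 0, 0, 0, 0, 0, 0, 0, 0]

```text
t: 5.95
tcp_pos: [0.6289, -0.2054, 0.1976]
tcp_rot: [0.902, 0.344, 0.243, -0.089]
wrist_force: [-0.1, -0.5, -1.3]
gripper_width: 0.674
finger_force: 14.8
```

```bash
python3 - <<'E'
from plan import *
plan(tcp([.6207,-.215,.1755],30),30,2)
im,w=cloud("side");tm,tw=cloud("top")
cv2.imwrite("pics/e.png",cv2.hconcat([cv2.resize(im[170:300,170:350,::-1],(440,318),interpolation=2),cv2.resize(tm[140:250,210:340,::-1],(358,318),interpolation=2)]))
E
```

```text
-1.09, 0.07, 1.59, 0.2, -0.0, 0.1,
-1.09, 0.08, 1.59, 0.2, -0.0, 0.1,
p [ 0.6289 -0.2054  0.1976] q [ 0.902  0.344  0.243 -0.089] to [ 0.6278 -0.2087  0.159 ] j [-0.776  0.381  1.54   0.558  1.23  -0.128]
```

View pics/e.png

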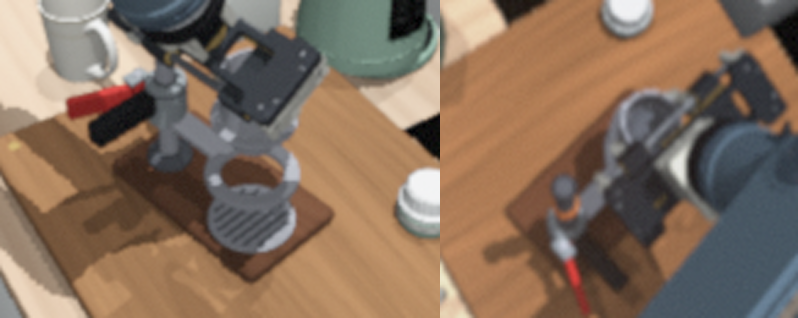

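The dripper hangs upright above the ring: flange at (255,120) and ring at (252,175) in the left crop. I'll check its centre numerically before lowering.

```bash
python3 - <<'E'
from plan import *
from scipy.optimize import least_squares
def fit(c,r,c0):
    s=least_squares(lambda k:np.hypot(c[:,0]-k[0],c[:,1]-k[1])-r,c0,loss="soft_l1",f_scale=.001);return s.x.round(4),len(c),np.abs(s.fun).mean().round(4)
im,w=cloud("side");tm,tw=cloud("top");c0=[.622,-.212]
for n,W in(("S",w),("T",tw)):
    q=W.reshape(-1,3);q=q[np.isfinite(q[:,0])];d=np.hypot(q[:,0]-c0[0],q[:,1]-c0[1])
    sp=q[(d<.033)&(q[:,2]>.152)&(q[:,2]<.172)]
    fl=q[(d<.05)&(q[:,2]>.174)&(q[:,2]<.186)]
    print(n,"spout",fit(sp,.0232,c0) if len(sp)>5 else 0,"flange n",len(fl))
    if len(fl)>5:
        A=np.c_[fl[:,:2]-c0,np.ones(len(fl))];k=np.linalg.lstsq(A,fl[:,2],rcond=None)[0];print("  flange plane",k.round(4))
        dd=fl[np.hypot(fl[:,0]-c0[0],fl[:,1]-c0[1])>.036];print("  rim",fit(dd,.039,c0))
    rm=q[(d<.04)&(q[:,2]>.228)&(q[:,2]<.24)];print("  rim top",len(rm),fit(rm,.030,c0) if len(rm)>5 else 0)
E
```

```text
S spout (array([ 0.6233, -0.2099]), 26, np.float64(0.0009)) flange n 222
  flange plane [-0.0242  0.0157  0.181 ]
  rim (array([ 0.6234, -0.2119]), 107, np.float64(0.0011))
  rim top 42 (array([ 0.625 , -0.2151]), 42, np.float64(0.0009))
T spout 0 flange n 68
  flange plane [-0.0265 -0.0497  0.1849]
  rim (array([ 0.6238, -0.2141]), 19, np.float64(0.0007))
  rim top 65 (array([ 0.6247, -0.2148]), 65, np.float64(0.0015))
```

>>> play_rows:
  series: [-0.25, 0, -0.15, 0, 0, 0, -0.4, 0, 0.7, 0, 0, 0, -0.5, 0, 0.87, 0, 0, 0, -0.5, 0, 0.87, 0, 0, 0, -0.5, 0, 0.87, 0, 0, 0, -0.4, 0, 0.7, 0, 0, 0, -0.25, 0, 0.43, 0, 0, 0, 0, 0, 0, 0, 0, 0]

```text
t: 7.15
tcp_pos: [0.6268, -0.2083, 0.1458]
tcp_rot: [0.903, 0.344, 0.243, -0.089]
wrist_force: [0.5, 0.5, -1.0]
gripper_width: 0.673
finger_force: 14.8
```

>>> play_rows:
  series: [-0.15, 0, 0.26, 0, 0, 0, -0.15, 0, 0.26, 0, 0, 0, -0.05, 0, 0.09, 0, 0, 0, 0, 0, 0, 0, 0, 0]

```text
t: 7.65
tcp_pos: [0.6269, -0.2085, 0.1392]
tcp_rot: [0.903, 0.344, 0.243, -0.089]
wrist_force: [-0.1, 0.1, -1.3]
gripper_width: 0.673
finger_force: 14.8
```

>>> play_rows:
  series: [-0.1, 0, 0.17, 0, 0, 0, -0.05, 0, 0.09, 0, 0, 0, 0, 0, 0, 0, 0, 0]

```text
t: 8.02
tcp_pos: [0.6269, -0.2085, 0.1361]
tcp_rot: [0.903, 0.344, 0.243, -0.089]
wrist_force: [0.1, -1.0, -0.3]
gripper_width: 0.675
finger_force: 14.8
```

```bash
cat > chk.py <<'E'
from plan import *
im,w=cloud("side");tm,tw=cloud("top");c0=[.622,-.2137]
for n,W in(("S",w),("T",tw)):
    q=W.reshape(-1,3);q=q[np.isfinite(q[:,0])];d=np.hypot(q[:,0]-c0[0],q[:,1]-c0[1])
    print(n,[(round(float(e),3),int(k)) for k,e in zip(*np.histogram(q[(d<.055)][:,2],bins=np.arange(.1,.19,.004)))])
s=observe();print(s["tcp_pos"].round(4),s["wrist_force"].round(2),s["joints"].round(3))
E
python3 chk.py
```

```text
S [(0.1, 0), (0.104, 13), (0.108, 54), (0.112, 153), (0.116, 117), (0.12, 58), (0.124, 20), (0.128, 14), (0.132, 14), (0.136, 2), (0.14, 0), (0.144, 3), (0.148, 6), (0.152, 6), (0.156, 14), (0.16, 13), (0.164, 14), (0.168, 16), (0.172, 16), (0.176, 1), (0.18, 0), (0.184, 0)]
T [(0.1, 0), (0.104, 0), (0.108, 2), (0.112, 39), (0.116, 32), (0.12, 42), (0.124, 110), (0.128, 38), (0.132, 8), (0.136, 3), (0.14, 7), (0.144, 8), (0.148, 14), (0.152, 12), (0.156, 15), (0.16, 17), (0.164, 13), (0.168, 15), (0.172, 35), (0.176, 11), (0.18, 3), (0.184, 2)]
[ 0.627  -0.2085  0.1362] [-0.41  0.7  -0.77] [-0.782  0.442  1.611  0.587  1.122 -0.209]
```

>>> play_rows:
  series: [-0.05, 0, 0.09, 0, 0, 0, -0.05, 0, 0.09, 0, 0, 0, 0, 0, 0, 0, 0, 0]

```text
t: 8.5
tcp_pos: [0.6272, -0.2084, 0.1351]
tcp_rot: [0.902, 0.344, 0.244, -0.089]
wrist_force: [-2.5, 0.7, 5.4]
gripper_width: 0.677
finger_force: 14.8
```

>>> play_rows:
  series: [-0.05, 0, 0.09, 0, 0, 0, -0.05, 0, 0.09, 0, 0, 0, 0, 0, 0, 0, 0, 0]

```text
t: 8.88
tcp_pos: [0.6268, -0.208, 0.1335]
tcp_rot: [0.902, 0.344, 0.244, -0.089]
wrist_force: [-5.4, 1.0, 9.4]
gripper_width: 0.671
finger_force: 14.9
```

>>> play_rows:
  series: [0.1, 0, -0.15, 0, 0, 0, 0, 0, 0, 0, 0, 0]

```text
t: 9.12
tcp_pos: [0.6272, -0.2086, 0.1339]
tcp_rot: [0.903, 0.344, 0.243, -0.089]
wrist_force: [-1.5, 0.2, 2.0]
gripper_width: 0.668
finger_force: 14.9
```

>>> play_rows:
  series: [0, 0, 0, 0, 0, 0, 0, 0, 0, 0, 0, 0, 0, 0, 0, 0, 0, 0, 0, 0, 0, 0, 0, 0, 0, 0, 0, 0, 0, 0]
  claw: 1

```text
t: 9.75
tcp_pos: [0.6271, -0.2084, 0.1339]
tcp_rot: [0.903, 0.344, 0.243, -0.089]
wrist_force: [0.1, 0.5, -0.3]
gripper_width: 1.0
finger_force: 0.0
```

>>> play_rows:
  series: [0.5, 0, -0.87, 0, 0, 0, 1.0, 0, -1.7, 0, 0, 0, 1.0, 0, -1.7, 0, 0, 0, 1.0, 0, -1.7, 0, 0, 0, 1.0, 0, -1.7, 0, 0, 0, 0.5, 0, -0.87, 0, 0, 0]

```text
t: 10.5
tcp_pos: [0.6275, -0.2079, 0.235]
tcp_rot: [0.902, 0.344, 0.244, -0.088]
wrist_force: [0.2, -0.1, -0.5]
gripper_width: 1.001
finger_force: 0.0
```

```bash
python3 - <<'E'
from plan import *
from scipy.optimize import least_squares
im,w=cloud("side");tm,tw=cloud("top");c0=[.6222,-.2137]
cv2.imwrite("pics/f.png",cv2.hconcat([cv2.resize(im[130:280,170:350,::-1],(440,367),interpolation=2),cv2.resize(tm[140:250,210:318,::-1],(358,367),interpolation=2)]))
for n,W in(("S",w),("T",tw)):
    q=W.reshape(-1,3);q=q[np.isfinite(q[:,0])];d=np.hypot(q[:,0]-c0[0],q[:,1]-c0[1])
    print(n,[(round(float(e),3),int(k)) for k,e in zip(*np.histogram(q[(d<.055)][:,2],bins=np.arange(.1,.19,.004)))])
    for a,b,r in((.125,.168,.031),(.164,.178,.030)):
        c=q[(d<.045)&(q[:,2]>a)&(q[:,2]<b)]
        if len(c)>5:
            s=least_squares(lambda k:np.hypot(c[:,0]-k[0],c[:,1]-k[1])-r,c0,loss="soft_l1",f_scale=.001);print(a,b,s.x.round(4),len(c),np.abs(s.fun).mean().round(4))
# grasp plan: mid between handle y=-0.0105 and lever, x=-.075, z=.135
s=observe();print(s["tcp_pos"],s["joints"].round(3))
E
```

```text
S [(0.1, 0), (0.104, 14), (0.108, 57), (0.112, 177), (0.116, 214), (0.12, 59), (0.124, 54), (0.128, 52), (0.132, 64), (0.136, 56), (0.14, 61), (0.144, 63), (0.148, 66), (0.152, 69), (0.156, 64), (0.16, 66), (0.164, 73), (0.168, 116), (0.172, 6), (0.176, 0), (0.18, 0), (0.184, 0)]
0.125 0.168 [ 0.6224 -0.2154] 673 0.0017
0.164 0.178 [ 0.6226 -0.2154] 195 0.0011
T [(0.1, 0), (0.104, 0), (0.108, 1), (0.112, 23), (0.116, 30), (0.12, 57), (0.124, 67), (0.128, 9), (0.132, 7), (0.136, 2), (0.14, 3), (0.144, 6), (0.148, 9), (0.152, 4), (0.156, 3), (0.16, 8), (0.164, 3), (0.168, 18), (0.172, 16), (0.176, 3), (0.18, 0), (0.184, 0)]
0.125 0.168 [ 0.6185 -0.2138] 96 0.0053
0.164 0.178 [ 0.6218 -0.2152] 40 0.001
[ 0.62754049 -0.20793461  0.23446789] [-0.781  0.35   1.491  0.545  1.298 -0.088]
```

View pics/f.png

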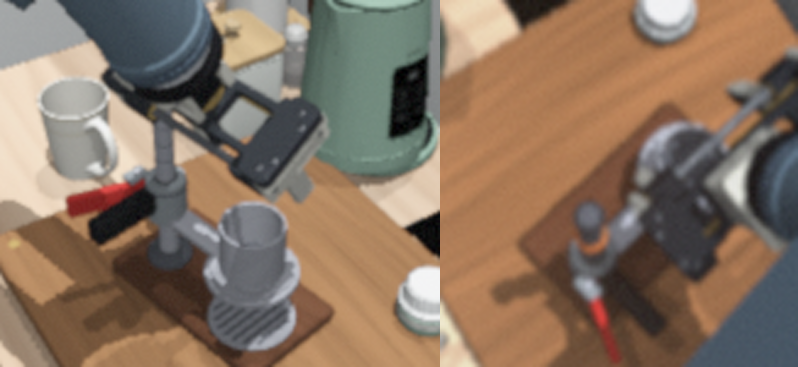

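The dripper sits in the ring (cup centre at (250,245) in the left crop, measured 2 mm off centre), and the lever is still open with the collar down. Next I go to the pinch, moving back in stand −x first, then across.

```bash
python3 - <<'E'
from plan import *
s=observe();g=s["tcp_pos"]-.019*R.from_quat(s["tcp_rot"]).as_matrix()[:,2]
print("grasp stand",((g-P)@SX).round(4),((g-P)@SY).round(4))
T=lambda x,y,z:tcp(P+x*SX+y*SY+[0,0,z],30)
m=R.from_quat(s["tcp_rot"])
for a in ((-.10,-.12,.24),(-.10,.020,.24),(-.074,.020,.215),(-.074,.020,.135)):
    d=T(*a)-s["tcp_pos"]; print(a,(m.inv().apply(d)*100).round(2)); s["tcp_pos"]=T(*a)
print(np.degrees((m.inv()*rot(30)).as_rotvec()))
E
```

```text
grasp stand -0.0017 -0.1191
(-0.1, -0.12, 0.24) [-9.06  0.07 -3.98]
(-0.1, 0.02, 0.24) [  0.05 -14.    -0.11]
(-0.074, 0.02, 0.215) [ 1.   -0.02  3.47]
(-0.074, 0.02, 0.135) [-4.01 -0.07  6.92]
[ 0.46317945 -0.05922092  0.21456954]
```

>>> play_rows:
  series: [-1.5, 0, -0.7, 0, 0, 0, -2.5, 0, -1.1, 0, 0, 0, -2.5, 0, -1.1, 0, 0, 0, -2.5, 0, -1.1, 0, 0, 0, 0, -2.0, 0, 0.2, 0, 0, 0, -3.0, 0, 0.2, 0, 0, 0, -3.0, 0, 0, 0, 0.2, 0, -3.0, 0, 0, 0, 0, 0, -2.0, 0, 0, 0, 0, 0, -1.0, 0, 0, 0, 0]
  squeeze: 7

```text
t: 11.85
tcp_pos: [0.4595, -0.1675, 0.2215]
tcp_rot: [0.903, 0.343, 0.242, -0.093]
wrist_force: [0.3, 0.5, -0.4]
gripper_width: 1.002
finger_force: 0.0
```

```bash
cat > go.py <<'E'
from plan import *
s=observe();m=R.from_quat(s["tcp_rot"]);g=s["tcp_pos"]-.019*m.as_matrix()[:,2]
f=s["wrist_force"]
print("grasp stand",((g-P)@SX).round(4),((g-P)@SY).round(4),g[2].round(4),"rot err",np.degrees((m.inv()*rot(30)).as_rotvec()).round(1),"j",s["joints"].round(2),"F sx sy z",(f@SX).round(2),(f@SY).round(2),f[2].round(2),"w",(s["gripper_width"]*93).round(1),s["finger_force"].round(1))
if len(sys.argv)>1:
    a=[float(x) for x in sys.argv[1:]];d=P+a[0]*SX+a[1]*SY+np.array([0,0,a[2]])+.019*rot(30).as_matrix()[:,2]-s["tcp_pos"];print((m.inv().apply(d)*100).round(2))
E
python3 go.py -.074 .020 .135; python3 go.py -.074 .020 .205
```

```text
Traceback (most recent call last):
  File "go.py", line 4, in <module>
    print("grasp stand",((g-P)@SX).round(4),((g-P)@SY).round(4),g[2].round(4),"rot err",np.degrees((m.inv()*rot(30)).as_rotvec()).round(1),"j",s["joints"].round(2),"F sx sy z",(f@SX).round(2),(f@SY).round(2),f[2].round(2),"w",(s["gripper_width"]*93).round(1),s["finger_force"].round(1))
                                                                                                                                                                                                                                  ^^^^^^^^^^^^^^^^^^^^^^^^^^^^^
AttributeError: 'float' object has no attribute 'round'
Traceback (most recent call last):
  File "go.py", line 4, in <module>
    print("grasp stand",((g-P)@SX).round(4),((g-P)@SY).round(4),g[2].round(4),"rot err",np.degrees((m.inv()*rot(30)).as_rotvec()).round(1),"j",s["joints"].round(2),"F sx sy z",(f@SX).round(2),(f@SY).round(2),f[2].round(2),"w",(s["gripper_width"]*93).round(1),s["finger_force"].round(1))
                                                                                                                                                                                                                                  ^^^^^^^^^^^^^^^^^^^^^^^^^^^^^
AttributeError: 'float' object has no attribute 'round'
```

```bash
sed -i 's/(s\["gripper_width"\]\*93).round(1),s\["finger_force"\].round(1)/round(s["gripper_width"]*93,1),round(s["finger_force"],1)/' go.py
python3 go.py -.074 .020 .135; python3 go.py -.074 .020 .205
```

```text
grasp stand -0.1004 0.0226 0.238 rot err [-0.1 -0.  -0.1] j [-0.99  0.09  1.87  0.54  1.31 -0.32] F sx sy z 0.52 0.21 -0.41 w 93.1 0.0
[-2.87  0.29 10.23]
grasp stand -0.1004 0.0226 0.238 rot err [-0.1 -0.  -0.1] j [-0.99  0.09  1.87  0.54  1.31 -0.32] F sx sy z 0.52 0.21 -0.41 w 93.1 0.0
[0.63 0.27 4.17]
```

>>> play_rows:
  series: [0.2, 0.1, 1.4, 0, 0, 0, 0.2, 0.1, 1.4, 0, 0, 0, 0.2, 0.1, 1.4, 0, 0, 0, -0.8, 0, 1.4, 0, 0, 0, -0.8, 0, 1.4, 0, 0, 0, -0.8, 0, 1.4, 0, 0, 0, -0.7, 0, 1.2, 0, 0, 0, -0.4, 0, 0.65, 0, 0, 0, 0, 0, 0, 0, 0, 0]

```text
t: 12.98
tcp_pos: [0.4821, -0.1527, 0.1186]
tcp_rot: [0.903, 0.343, 0.242, -0.093]
wrist_force: [-0.3, 0.7, 0.7]
gripper_width: 1.001
finger_force: 0.0
```

```bash
python3 go.py -.074 .020 .135
```

```text
grasp stand -0.0736 0.0186 0.135 rot err [-0.1 -0.1 -0.1] j [-0.93  0.24  1.98  0.61  1.06 -0.42] F sx sy z 0.23 0.75 0.73 w 93.1 0.0
[-0.03 -0.14 -0.02]
```

>>> play_rows:
  series: [0, -0.2, 0, 0, 0, 0, 0, 0, 0, 0, 0, 0, 0, 0, 0, 0, 0, 0, 0, 0, 0, 0, 0, 0, 0, 0, 0, 0, 0, 0, 0, 0, 0, 0, 0, 0]
  claw: -1
  squeeze: 6

```text
t: 13.72
tcp_pos: [0.4787, -0.1483, 0.1185]
tcp_rot: [0.902, 0.344, 0.241, -0.096]
wrist_force: [-9.9, 4.0, 4.8]
gripper_width: 0.672
finger_force: 6.0
```

```bash
python3 go.py
```

```text
grasp stand -0.0733 0.024 0.135 rot err [-0.5 -0.1 -0. ] j [-0.93  0.23  1.99  0.61  1.06 -0.42] F sx sy z -4.7 9.57 4.83 w 62.5 6.0
```

>>> play_rows:
  series: [0, 0.2, 0, 0, 0, 0, 0, 0, 0, 0, 0, 0, 0, 0, 0, 0, 0, 0]

```text
t: 14.1
tcp_pos: [0.4793, -0.1489, 0.1183]
tcp_rot: [0.902, 0.344, 0.24, -0.097]
wrist_force: [-11.4, 5.4, 6.7]
gripper_width: 0.69
finger_force: 6.0
```

```bash
python3 go.py
```

```text
grasp stand -0.0733 0.0231 0.1347 rot err [-0.6 -0.1 -0. ] j [-0.93  0.23  1.99  0.61  1.07 -0.42] F sx sy z -4.93 11.62 6.74 w 64.2 6.0
```

>>> play_rows:
  series: [0, -0.3, 0, 0, 0, 0, 0, -0.3, 0, 0, 0, 0, 0, 0, 0, 0, 0, 0, 0, 0, 0, 0, 0, 0]

```text
t: 14.6
tcp_pos: [0.4785, -0.1484, 0.119]
tcp_rot: [0.903, 0.343, 0.242, -0.093]
wrist_force: [0.5, 1.2, -1.9]
gripper_width: 0.671
finger_force: 6.0
```

```bash
python3 go.py
```

```text
grasp stand -0.0735 0.0242 0.1355 rot err [-0.1 -0.  -0.1] j [-0.93  0.22  2.    0.61  1.06 -0.43] F sx sy z 1.17 0.54 -1.86 w 62.4 6.0
```

>>> play_rows:
  series: [0, 0, 0, 0, 0, 0, 0, 0, 0, 0, 0, 0, 0.25, 0, -0.43, 0, 0, 0, 0.25, 0, -0.43, 0, 0, 0, 0.5, 0, -0.87, 0, 0, 0, 0, 0, 0, 0, 0, 0]
  squeeze: 8

```text
t: 15.35
tcp_pos: [0.4785, -0.1485, 0.1399]
tcp_rot: [0.903, 0.343, 0.242, -0.092]
wrist_force: [3.3, 1.5, -2.4]
gripper_width: 0.673
finger_force: 8.0
```

```bash
cat > col.py <<'E'
from plan import *
im,w=cloud("side"); cv2.imwrite("pics/c%d.png"%int(observe()["t"]*100),cv2.resize(im[120:270,170:320,::-1],(600,600),interpolation=2))
p=vision.camera_params("side");K=np.array(p["mtx"]);rv=np.array(p["rvec"],float);tv=np.array(p["tvec"],float);Rm=cv2.Rodrigues(rv)[0];C=-Rm.T@tv.ravel()
n=(C-P);n[2]=0;n/=np.linalg.norm(n)
def row(z,r): return cv2.projectPoints((P+r*n+[0,0,z])[None],rv,tv,K,None)[0].ravel()
# z along the post's front: orange extents
u0=int(round(row(.28,.0135)[0]));v=np.arange(130,200)
col=np.mean([im[v,u0+k].astype(float) for k in(-1,0,1)],0); sat=col[:,0]-col[:,2]
zz=np.array([np.interp(x,[row(z,.0135)[1] for z in np.linspace(.35,.1,60)],np.linspace(.35,.1,60)) for x in v])
for a,b,c in zip(v,zz,sat): 
    if c>25: print(a,b.round(4),int(c),end="; ")
q=w.reshape(-1,3);d=np.hypot(q[:,0]-P[0],q[:,1]-P[1])
k=(d>.012)&(d<.019)&(q[:,2]>.14)&(q[:,2]<.30)
print("\nannulus z",[(round(float(e),4),int(m)) for m,e in zip(*np.histogram(q[k][:,2],bins=np.arange(.14,.30,.002))) if m>1])
E
python3 col.py;python3 go.py
```

```text
160 0.2846 71; 161 0.282 119; 162 0.2794 95; 163 0.2767 40; 
annulus z [(0.144, 2), (0.146, 2), (0.156, 2), (0.17, 4), (0.172, 16), (0.174, 40), (0.176, 6), (0.196, 3), (0.276, 5), (0.278, 11), (0.28, 10), (0.282, 2)]
grasp stand -0.0735 0.0242 0.156 rot err [-0. -0. -0.] j [-0.93  0.19  1.97  0.59  1.1  -0.39] F sx sy z 3.1 -1.64 -2.66 w 62.3 8.0
```

>>> play_rows:
  series: [0.25, 0, -0.43, 0, 0, 0, 0.5, 0, -0.87, 0, 0, 0, 0.5, 0, -0.87, 0, 0, 0, 0.5, 0, -0.87, 0, 0, 0, 0.5, 0, -0.87, 0, 0, 0, 0.5, 0, -0.87, 0, 0, 0, 0.5, 0, -0.87, 0, 0, 0, 0.5, 0, -0.87, 0, 0, 0, 0.5, 0, -0.87, 0, 0, 0, 0.25, 0, -0.43, 0, 0, 0]

```text
t: 16.65
tcp_pos: [0.4784, -0.1484, 0.2296]
tcp_rot: [0.903, 0.343, 0.242, -0.093]
wrist_force: [5.3, 1.5, -4.1]
gripper_width: 0.669
finger_force: 8.0
```

```bash
python3 col.py;python3 go.py
```

```text
160 0.2846 71; 161 0.282 119; 162 0.2794 96; 163 0.2767 39; 
annulus z [(0.238, 3), (0.262, 23), (0.264, 36), (0.266, 5), (0.276, 8), (0.278, 10), (0.28, 7), (0.282, 2)]
grasp stand -0.0736 0.0242 0.2465 rot err [-0.  -0.1 -0. ] j [-0.93  0.08  1.85  0.54  1.3  -0.26] F sx sy z 4.11 -0.91 -1.79 w 62.2 8.0
```

>>> play_rows:
  series: [0.25, 0, -0.43, 0, 0, 0, 0.2, 0, -0.35, 0, 0, 0, 0.1, 0, -0.17, 0, 0, 0, 0, 0, 0, 0, 0, 0, 0, 0, 0, 0, 0, 0, 0, 0, 0, 0, 0, 0]

```text
t: 17.45
tcp_pos: [0.4784, -0.1484, 0.2401]
tcp_rot: [0.903, 0.343, 0.242, -0.093]
wrist_force: [4.6, 1.5, -1.5]
gripper_width: 0.672
finger_force: 8.0
```

```bash
python3 col.py;python3 go.py; ls pics
```

```text
160 0.2846 72; 161 0.282 119; 162 0.2794 87; 
annulus z [(0.236, 2), (0.248, 2), (0.25, 2), (0.268, 2), (0.272, 10), (0.274, 40), (0.276, 17), (0.278, 11), (0.28, 6)]
grasp stand -0.0736 0.0242 0.2566 rot err [-0.1 -0.1 -0.1] j [-0.93  0.07  1.83  0.54  1.32 -0.24] F sx sy z 4.52 -2.93 -2.24 w 62.9 8.0
c1540.png
c1670.png
c1750.png
d465.png
e.png
f.png
side0.png
top0.png
z.png
```

View pics/c1750.png

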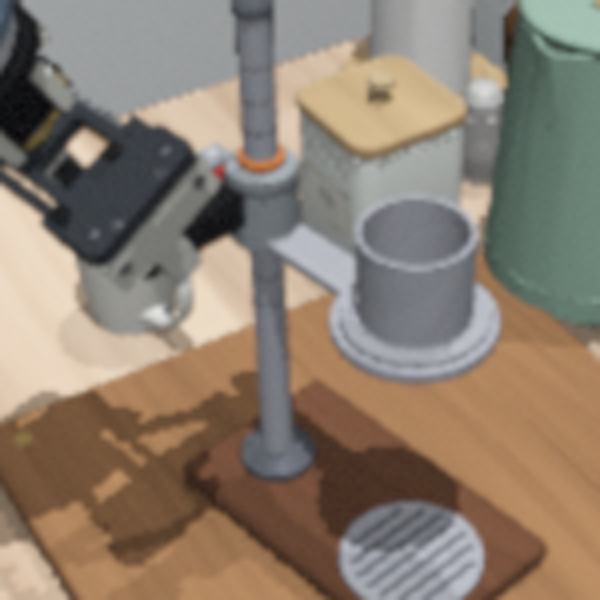

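The collar's top is right under the orange marker, at (263,165), and the dripper is standing in the ring. I'll nudge it up 1 mm, pause, then close the lever while following toward the handle.

>>> play_rows:
  series: [0.05, 0, -0.09, 0, 0, 0, 0, 0, 0, 0, 0, 0, 0, 0, 0, 0, 0, 0, 0, 0, 0, 0, 0, 0]

```text
t: 18.0
tcp_pos: [0.4784, -0.1484, 0.2411]
tcp_rot: [0.903, 0.343, 0.242, -0.093]
wrist_force: [5.1, 0.8, -3.6]
gripper_width: 0.673
finger_force: 8.0
```

>>> play_rows:
  series: [0, 0, 0, 0, 0, 0, 0, 0.15, 0, 0, 0, 0, 0, 0.15, 0, 0, 0, 0, 0, 0.15, 0, 0, 0, 0, 0, 0.15, 0, 0, 0, 0]
  squeeze: 20

```text
t: 18.62
tcp_pos: [0.483, -0.155, 0.2413]
tcp_rot: [0.903, 0.342, 0.242, -0.091]
wrist_force: [2.4, -5.6, -3.7]
gripper_width: 0.499
finger_force: 20.0
```

```bash
python3 go.py
```

```text
grasp stand -0.0745 0.0164 0.2578 rot err [ 0.2  0.  -0.1] j [-0.93  0.08  1.82  0.54  1.32 -0.24] F sx sy z -1.94 -5.82 -3.66 w 46.4 20.0
```

>>> play_rows:
  series: [0, 0.2, 0, 0, 0, 0, 0, 0.2, 0, 0, 0, 0, 0, 0.2, 0, 0, 0, 0, 0, 0.15, 0, 0, 0, 0, 0, 0, 0, 0, 0, 0, 0, 0, 0, 0, 0, 0]
  squeeze: 28

```text
t: 19.38
tcp_pos: [0.4873, -0.1599, 0.2419]
tcp_rot: [0.903, 0.343, 0.242, -0.091]
wrist_force: [-3.6, -6.3, 4.9]
gripper_width: 0.359
finger_force: 28.1
```

```bash
python3 go.py; python3 col.py
```

```text
grasp stand -0.0745 0.0098 0.2583 rot err [ 0.1  0.  -0. ] j [-0.93  0.1   1.8   0.54  1.33 -0.24] F sx sy z -6.92 -2.31 4.92 w 33.4 28.1
160 0.2846 71; 161 0.282 115; 162 0.2794 62; 
annulus z [(0.144, 2), (0.268, 2), (0.274, 14), (0.276, 44), (0.278, 7), (0.28, 11), (0.282, 4)]
```

>>> play_rows:
  series: [0, 0, 0, 0, 0, 0, 0, 0, 0, 0, 0, 0, 0, 0, 0, 0, 0, 0, 0, 0, 0, 0, 0, 0]

```text
t: 19.92
tcp_pos: [0.4873, -0.1599, 0.2418]
tcp_rot: [0.903, 0.343, 0.242, -0.091]
wrist_force: [-3.2, -5.0, 4.1]
gripper_width: 0.358
finger_force: 28.1
```

```bash
python3 go.py; python3 col.py; ls -t pics|head -1; cp pics/$(ls -t pics|head -1) pics/last.png
```

```text
grasp stand -0.0745 0.0098 0.2583 rot err [ 0.1  0.  -0. ] j [-0.93  0.1   1.8   0.54  1.33 -0.24] F sx sy z -5.66 -1.6 4.11 w 33.3 28.1
160 0.2846 72; 161 0.282 115; 162 0.2794 62; 
annulus z [(0.234, 2), (0.242, 2), (0.27, 2), (0.274, 14), (0.276, 39), (0.278, 11), (0.28, 12), (0.282, 3)]
c1997.png
```

View pics/last.png

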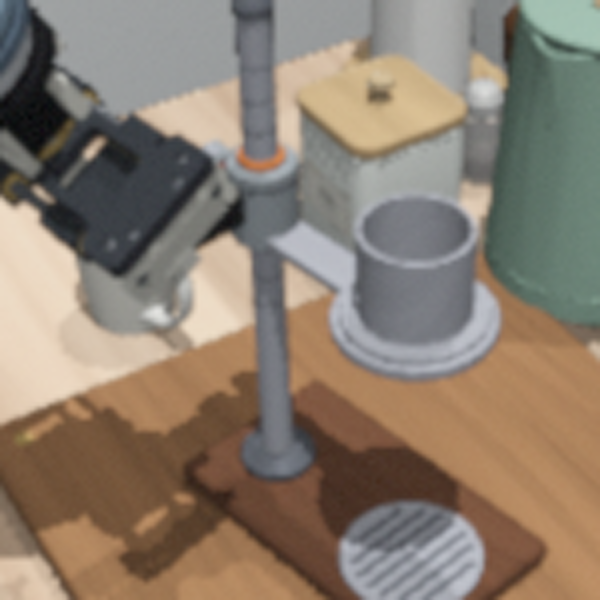

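The collar's top edge meets the marker at (263,165), the lever is closed (33.3 mm over the pair), and the dripper is seated at (415,270). Everything is steady, so I'm handing in.

```bash
python3 -c "
from bench import order
print(order.finish_job())"
```

```text
the job is handed in; nothing more can be done
None
```

I handed the job in at about 20 s, but the hand-in call returned no verdict. By my last measurements, the dripper stands in its ring and the collar top is within about 1 mm of the marker's underside. The lever is squeezed shut (33.3 mm over handle and lever) and still held at 28 N. I never moved near the mug, timer or caddy, but I didn't re-measure them.

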